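# Slide a wet painting under the hand-rest bridge

### The job

The painting lying on the drawing board is still wet. With the fingertips, push it flat along the board and under the low hand-rest bridge until it is fully home in the corner beyond: its long side flush along the ledge and its front end flush against the end stop. Push only on its bare edges: never touch the painted face, do not lift or tip the painting or let its paint touch the bridge, leave everything else standing where it is, and take the hand away when it is home.

Things in the scene. Friction and masses are not known exactly. Their poses are not given: they have to be found in the camera images.
- panel: The wet painting: flat solid wooden panel 180 (x) x 120 (y) x 18 mm, about 0.34 kg, loose on the board before the bridge, off the ledge and up to 0.25 rad askew. Origin: centre of its underside, z up. Bare ochre wood 16 mm thick, with 2 mm of paint on top that stops 5 mm short of every edge. Its -y side goes to the ledge, its +x end to the stop.
- paint_face: The wet paint layer on top of the panel, a dark landscape 170 x 110 mm, from 16 to 18 mm above the panel's underside. Same origin and axes as the panel. Must not be touched.
- board: Fixed plywood drawing board flat on the table; its top is 12 mm above its origin. In its frame it covers x -270 to +200 and y -125 to +235 mm. +x is the direction of sliding (roughly to the robot's right), +y points away from the ledge (roughly away from the robot).
- seat (a point): Point on the board's top, at board x +80, y -20 mm, axes as the board's: where the middle of the painting's underside comes to lie when home. The wooden ledge (10 mm high, 18 mm wide) has its inner face at board y -80, running from x -265 to +170 mm. The wooden end stop, 10 mm high, has its inner face at board x +170, lying across from y -98 to +100 mm. Both are fixed on the board.
- bridge: Fixed wooden hand-rest bridge on the board, same origin and axes as the board. Rail at x 75 to 135, y -130 to +128 mm, underside 24 and top 36 mm above the board's top: 6 mm headroom over the painting. Clear span between its two foot blocks: y -100 to +98 mm. The home painting stands out 85 mm before the rail and 35 mm behind it.
- jar_squat: Bystander, to be left alone (sizes in mm): paint jar, diameter 52, 52 high, on the board beyond the outer bridge foot (+y), just before the bridge. Origin: underside, on its axis.
- jar_tall: Bystander, to be left alone (sizes in mm): paint jar, diameter 48, 66 high, on the board beside the bridge's outer foot. Origin: underside, on its axis.
- brush: Bystander, to be left alone (sizes in mm): paint brush 150 long, lying down, on the board along its edge away from the ledge. Origin: underside, at its middle.
- eraser: Bystander, to be left alone (sizes in mm): rubber block 45 x 22 x 13, on the board, along the edge away from the ledge. Origin: underside, at its middle.
- tape: Bystander, to be left alone (sizes in mm): roll of paper tape lying flat, diameter 72, 18 high, on the table left of the board. Origin: underside, on its axis.
- jar_table: Bystander, to be left alone (sizes in mm): paint jar, diameter 60, 70 high, on the table right of the board. Origin: underside, on its axis.
- small_panel: Bystander, to be left alone (sizes in mm): another, smaller painting 130 x 100 x 16, on the table right of the board. Origin: underside, at its middle.

How it is judged:
At the end, for the whole second after the job is handed in: The painting lies flat and at rest on the board under the bridge, its +x end within 4 mm of the end stop, its -y side within 4 mm of the ledge, square to the board within 0.04 rad (x of panel in the frame of seat between -0.004 and 0.004 m and y of panel in the frame of seat between -0.004 and 0.004 m and angle between the x axis of panel and the x axis of board, either way round below 0.04 rad and z of panel in the frame of seat below 0.003 m and angle between panel's own z axis and vertical below 0.02 rad and linear speed of panel below 0.01 m/s); the robot touches nothing.
It fails at once if the wet paint was touched by the robot (over 0.3 N) (contact force between the arm and paint_face above 0.3 N).
It fails at once if the wet paint touched the bridge (over 0.3 N) (contact force between paint_face and bridge above 0.3 N).
It fails at once if the painting was lifted more than 5 mm (z of panel in the frame of seat above 0.005 m).
It fails at once if the painting was tipped more than 0.06 rad (angle between panel's own z axis and vertical above 0.06 rad).
It fails at once if another thing was moved more than 15 mm (distance of any of jar_squat, jar_tall, brush, eraser, tape, jar_table, small_panel from where it was at the start of the episode above 0.015 m).
It also fails if it takes over 48 s, if anything falls off the work surface, if the arm or the gripper's body presses on something with over 40 N, if the wrist force passes 120 N, or if a joint passes its speed limit or range.

### The arm

A 6-joint arm with a two-finger parallel gripper is mounted at the origin on the work surface. World frame = base frame: x ahead of the robot, y to its left, z up, the work surface at z = 0. Lengths are in m, angles in rad, forces in N, time in s.
With the tool pointing down it reaches from about 0.4 to 0.825 m from the base axis. Payload 7 kg.
Tool frame: the origin (TCP) lies midway between the tips of the shut fingers; the grasp point (between the pads) lies arm.hold_point_z behind it (arm.hold_point_z is the distance from the TCP to the grasp point, in m); z points along the fingers, y is the line along which they close (so a half turn about z gives the same grasp; the last joint's range is limited). The gripper opens to 88 mm and grips with 3 to 60 N. Pads are 19 mm wide; open, the fingers measure 130 mm over their backs; the gripper's body (78 mm by 193 mm) begins 47 mm behind the grasp point.
Start: joints at [1.456, 0.359, 0.012, 0, -1.224, -0.288], TCP at [0.265, 0.621, 0.191] pointing down, gripper open.
Joint ranges: [-3.07, 3.07], [-1.43, 2.12], [-1.02, 1.25], [-3.03, 1.67], [-3.05, -0], [-3.03, 3.03]. Speed limits (rad/s): [2.39, 2.39, 3.01, 3.14, 3.14, 3.14].

### API

Orientations are given as [roll, pitch, yaw] about the fixed x, y, z axes, in that order (R = Rz(yaw) Ry(pitch) Rx(roll)).
In Python, from station import arm gives the robot as it stands.
- The arm moves only by the shell command python3 -m crank 'ROWS' [OPENING] [FORCE]. ROWS is JSON, a list that holds one entry, the list of rows, each a list of 4 numbers: the shift along the tool's x, y, z in units of 25 mm (1.0 is 25 mm), then the turn about the tool's z in units of 5 degrees (1.0 is 5 degrees). A call has 1 to 12 rows; each row is the pose to reach, as a shift and turn from the pose commanded when the call began, along the tool's axes at that moment; what a row does not reach only later rows make up. A row lasts 1/8 s, in which the tool goes at most 62.5 mm and 10.7 degrees, less where a joint would pass 70% of its speed; a pose out of reach is approached as far as the arm can. A call with a gripper value outside its range is refused whole. OPENING is the closure, from 0 (fully open) to 1 (shut), set as the call begins (- or left out, the last holds). The fingers move at their own pace and stop on an object; FORCE is the grip in N (left out, the last holds). Time passes only in rows, so rows that repeat a pose let the fingers close. It gives the time, the measured TCP pose, the force, the opening and the grip force at its end, in the units of the state.
- arm.get_state(): the state, without advancing time (a new reading comes with each control period).
- arm.grab_frame(name): name is "scene" or "top"; returns (picture, depth): 480x640x3 uint8, red, green, blue; 480x640 float32, m along the optical axis (not along the pixel's ray), 0 where there is no reading.
- arm.get_calibration(name): a dict with "mtx" (3x3 intrinsics, pixels), "R" (3x3) and "t" (3): a world point X has camera coordinates R X + t. Camera axes: x right, y down, z forward; pixel columns grow to the right and rows downward; lengths in m; the calibration is good to about 2 mm. A picture is of the moment at which its call begins. get_calibration takes no time and is no camera call.
- arm.job_done(): hands the job in; it is judged then, once.
Trained networks look in the newest picture that a camera, given by its name, has taken for a name from the list of things; names that differ only in an ending like _2 or _b are one class to them, and where a whole thing is asked for, a point or a joint stands for the part that bears it (a point fixed in the world has none). Each returns a list of dicts, best first, with "score" (0 to 1); they miss things now and then, are a little off and sometimes report something else, mostly with a low value. They report only what shows in the picture. A call takes as long as a camera call.
- arm.recognise(thing, camera): "extent" ([left, top, width, height] in pixels, round what is visible of it).
- arm.trace(thing, camera): "mask" (480x640 bool, what is visible of it) and "extent" ([left, top, width, height] in pixels, round what is visible of it).
The state is a dict: "t": time; "q": joint angles; "qd": joint speeds; "joint_efforts": joint torques, N m; "eef_pos": TCP position; "ee_rot": TCP orientation; "force": force on the tool from outside, world axes, zero at the start; "moment": the same for the moment, N m; "width": finger opening in m; "gripper_force": force on a finger pad.
Only numpy, scipy, OpenCV 4.12 (cv2) and the standard library are available. Lean on these libraries where they do the work, as an engineer would, in place of code of your own. Each camera call takes 0.05 s, during which the arm holds its last target. There are 200 camera calls.

## Working session

There is one attempt and no reset: what is moved stays moved. The work goes in short steps, Python scripts to look and compute and a shell command to move; the robot and the scene stay as the last step left them, time stands still between calls to the robot, and variables do not carry over. Pictures are saved under pics/ and viewed, at most 10 in all, crops included, and the job is handed in when it is done.

```bash
mkdir -p pics; ls; cat > h.py <<'E'
import numpy as np,cv2
from station import arm
def world(cam,d,u,v):
    c=arm.get_calibration(cam);K=np.array(c["mtx"]);R=np.array(c["R"]);t=np.array(c["t"])
    z=d[v,u];p=np.stack([(u-K[0,2])/K[0,0]*z,(v-K[1,2])/K[1,1]*z,z],-1)
    return (p-t)@R
def save(im,n): cv2.imwrite("pics/"+n,im[:,:,::-1])
E
python3 - <<'E'
from h import *
print(arm.get_state(), arm.hold_point_z)
for n in("top","scene"):
    im,d=arm.grab_frame(n);save(im,n+"0.png");np.save(n+"0.npy",d)
    c=arm.get_calibration(n);print(n,np.round(-np.array(c["R"]).T@c["t"],3))
    for th in("panel","board","bridge","paint_face"):
        r=arm.trace(th,n)
        for k in r[:2]:
            v,u=np.nonzero(k["mask"]);o=d[v,u]>0
            p=world(n,d,u[o],v[o]);print(th,round(k["score"],2),k["extent"],np.round(np.median(p,0),3))
        if r: np.save(f"{n}_{th}.npy",r[0]["mask"])
E
```

```text
pics
{'t': 0.0, 'q': array([ 1.45607322e+00,  3.59363368e-01,  1.10576711e-02, -3.67626981e-04,
       -1.22411589e+00, -2.88085017e-01]), 'qd': array([ 0.0010016 ,  0.00016294, -0.00229851, -0.00220133, -0.00034208,
       -0.00206023]), 'joint_efforts': array([ 1.35931070e-03, -5.82722855e+01,  2.93055564e+01,  6.99740767e+00,
        6.90290850e-03, -1.36928497e-04]), 'eef_pos': array([0.26441877, 0.62044612, 0.19053429]), 'ee_rot': array([ 3.13993617e+00, -1.30457660e-04, -4.02933212e-01]), 'force': array([-0.80331518, -0.39792559,  0.07221542]), 'moment': array([-0.03499007, -0.01725305, -0.00108574]), 'gripper_force': 0.0, 'width': 0.08786139553478936} 0.0188
top [0.491 0.013 1.317]
panel 0.72 [229.6, 203.9, 89.9, 74.5] [0.572 0.088 0.031]
panel 0.41 [195.1, 144.3, 214.6, 168.1] [ 0.602 -0.002  0.014]
board 0.68 [195.7, 144.8, 213.0, 164.8] [ 0.599 -0.005  0.014]
bridge 0.78 [346.3, 188.8, 34.6, 118.1] [ 0.554 -0.11   0.049]
paint_face 0.95 [233.6, 207.7, 82.7, 63.4] [0.572 0.088 0.031]
scene [ 0.875 -0.542  0.999]
panel 0.66 [150.8, 425.6, 78.7, 52.0] [ 0.586 -0.494  0.015]
panel 0.59 [310.1, 184.9, 66.4, 73.9] [0.579 0.075 0.028]
board 0.9 [214.5, 156.6, 236.1, 215.9] [ 0.623 -0.043  0.011]
board 0.34 [408.2, 202.8, 31.8, 50.5] [0.755 0.155 0.029]
bridge 0.77 [235.1, 246.5, 112.9, 72.0] [ 0.567 -0.116  0.046]
paint_face 0.56 [311.8, 187.3, 56.6, 70.3] [0.577 0.081 0.029]
```

```bash
python3 - <<'E'
from h import *
im=cv2.imread("pics/top0.png");cv2.imwrite("pics/top0c.png",cv2.resize(im[130:330,170:430],None,fx=3,fy=3,interpolation=cv2.INTER_CUBIC))
d=np.load("top0.npy")
for th in("panel","board","bridge","paint_face"):
    m=np.load(f"top_{th}.npy");v,u=np.nonzero(m);p=world("top",d,u,v)
    z0=np.median(p[:,2]);
    ok=abs(p[:,2]-z0)<.006
    r=cv2.minAreaRect((p[ok,:2]*1000).astype(np.float32));print(th,z0,r,np.round(cv2.boxPoints(r)))
E
```

```text
panel 0.031083750754177426 ((572.7027587890625, 87.7191162109375), (120.10419464111328, 179.85134887695312), 14.06454086303711) [[493. 160.]
 [536. -14.]
 [653.  15.]
 [609. 190.]]
board 0.013908161070307956 ((605.0902709960938, 30.805816650390625), (359.7794494628906, 470.13970947265625), 2.230717182159424) [[ 416.  259.]
 [ 434. -211.]
 [ 794. -197.]
 [ 776.  273.]]
bridge 0.04927570718844731 ((556.0552368164062, -111.07562255859375), (255.64508056640625, 60.56173324584961), 2.1691646575927734) [[ 427.  -86.]
 [ 429. -146.]
 [ 685. -136.]
 [ 683.  -76.]]
paint_face 0.03132855593852607 ((571.9669799804688, 87.92652130126953), (112.81690216064453, 170.76121520996094), 13.979275703430176) [[497. 157.]
 [538.  -9.]
 [647.  19.]
 [606. 184.]]
```

View pics/top0c.png

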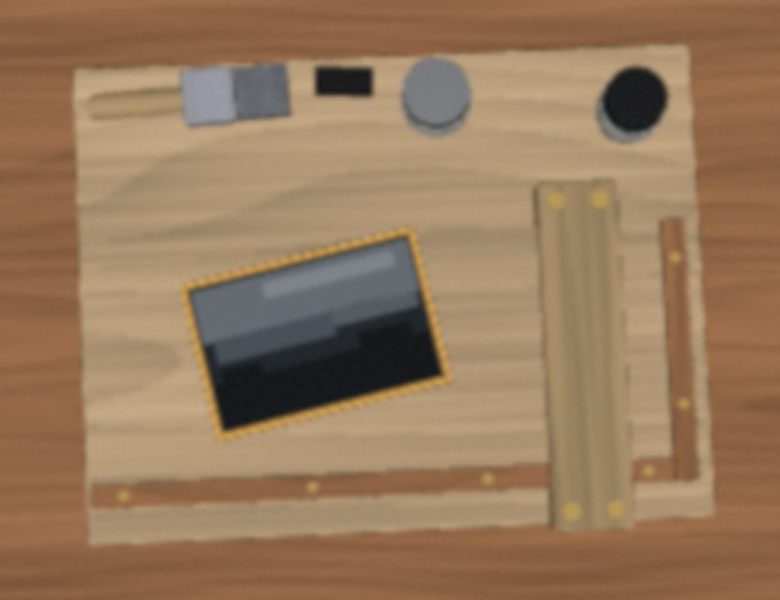

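View pics/scene0.png

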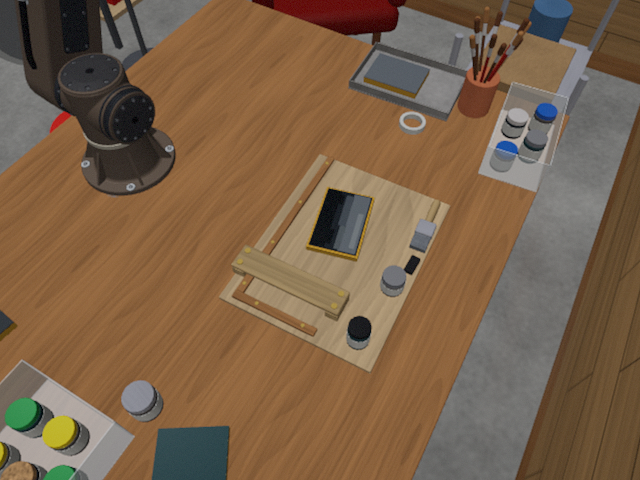

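Top view: the panel is at crop (320,335), askew about 12° to the board. The bridge is at (585,350), the ledge along the bottom and the stop at the right. The masks match the stated sizes. I'll push the +y side square onto the ledge with the two open fingers first, then push the rear end along +x.

```bash
cat >> h.py <<'E'
EX=np.array([.0389,-.99924]);EY=np.array([.99924,.0389]);O=np.array([.5514,-.0059])
def inboard(p): r=np.asarray(p)[...,:2]-O; return np.stack([r@EX,r@EY],-1)
def go(bx,by,z,yaw):
    s=arm.get_state();a=s["ee_rot"][2];w=O+bx*EX+by*EY;d=w-s["eef_pos"][:2]
    tx=np.array([np.cos(a),np.sin(a)]);ty=np.array([np.sin(a),-np.cos(a)])
    dy=(yaw-a+np.pi)%(2*np.pi)-np.pi
    print("now board",np.round(inboard(s["eef_pos"]),4),"z",s["eef_pos"][2],"yaw",a,"q",np.round(s["q"],2),"F",np.round(s["force"],1))
    print("rows",np.round([d@tx/.025,d@ty/.025,(s["eef_pos"][2]-z)/.025,-np.degrees(dy)/5],2))
def panel():
    im,d=arm.grab_frame("top");r=arm.trace("panel","top")
    k=max(r,key=lambda k:k["score"]);v,u=np.nonzero(k["mask"]);p=world("top",d,u,v);ok=abs(p[:,2]-.031)<.006
    q=cv2.minAreaRect((inboard(p[ok])*1000).astype(np.float32));print(round(k["score"],2),q);return im
E
python3 -c "
from h import *
go(-.09,.125,.19,.0389)"
```

```text
now board [-0.6375 -0.2622] z 0.19142740280061182 yaw -0.40279959383146813 q [ 1.46  0.36  0.01 -0.   -1.22 -0.29] F [-0.5  0.1  0. ]
rows [23.36 13.18  0.06 -5.06]
```

```bash
python3 -m crank '[[[23.36,13.18,0,-5.06],[23.36,13.18,0,-5.06],[23.36,13.18,0,-5.06],[23.36,13.18,0,-5.06],[23.36,13.18,0,-5.06],[23.36,13.18,0,-5.06],[23.36,13.18,0,-5.06],[23.36,13.18,0,-5.06],[23.36,13.18,0,-5.06],[23.36,13.18,0,-5.06],[23.36,13.18,0,-5.06],[23.36,13.18,0,-5.06]]]' 0; python3 -c "
from h import *
go(-.09,.125,.04,.0389)"
```

```text
t: 2.0
eef_pos: [0.674, 0.0858, 0.1906]
ee_rot: [3.141, 0.001, 0.035]
force: [-0.8, 0.1, -0.5]
width: 0.0876
gripper_force: 0.0
now board [-0.0869  0.126 ] z 0.19057060933147302 yaw 0.034756134002811745 q [ 0.41  0.37  0.02  0.   -1.23  1.19] F [-0.8  0.1 -0.5]
rows [-0.04 -0.12  6.02 -0.05]
```

```bash
python3 -m crank '[[[0,-0.1,2.5,0],[0,-0.1,5,0],[0,-0.1,6,0],[0,-0.1,6.5,0],[0,-0.1,6.95,0],[0,-0.1,6.95,0]]]'; python3 -c "
from h import *
save(arm.grab_frame('scene')[0][130:380,200:460],'s1.png')
go(-.09,.0495,.0165,.0389)"
```

```text
t: 2.75
eef_pos: [0.6727, 0.0917, 0.018]
ee_rot: [-3.141, -0.0, 0.039]
force: [-0.3, -0.7, 0.3]
width: 0.0878
gripper_force: 0.0
now board [-0.0928  0.1254] z 0.0186064606954848 yaw 0.03906994137570807 q [ 0.42  0.51 -0.18  0.   -0.89  1.19] F [-0.1  0.7  0.4]
rows [-3.04  0.11  0.08  0.  ]
```

View pics/s1.png

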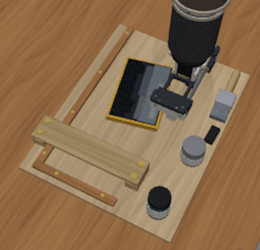

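Fingers are clear of the panel on its far side, at crop (175,95). Now pushing toward the ledge.

```bash
python3 -m crank '[[[-0.3,0,0.08,0],[-0.55,0,0.08,0],[-0.8,0,0.08,0],[-1.05,0,0.08,0],[-1.3,0,0.08,0],[-1.55,0,0.08,0],[-1.8,0,0.08,0],[-2.05,0,0.08,0],[-2.25,0,0.08,0],[-2.45,0,0.08,0],[-2.6,0,0.08,0],[-2.75,0,0.08,0]]]'; python3 -c "
from h import *
im=panel();save(im[130:330,170:430],'t1.png')
go(-.09,.0495,.0165,.0389)"
```

```text
t: 4.3
eef_pos: [0.6038, 0.0887, 0.0157]
ee_rot: [-3.142, -0.0, 0.039]
force: [0.1, 1.0, -0.4]
width: 0.0875
gripper_force: 0.0
0.84 ((-89.13633728027344, 7.477745056152344), (179.5022430419922, 84.4124984741211), 11.800395965576172)
now board [-0.0925  0.0558] z 0.015746196779855295 yaw 0.038818847665666345 q [ 0.47  0.42 -0.34 -0.   -0.81  1.14] F [-0.2  0.6 -0.6]
rows [-0.25  0.1  -0.03 -0.  ]
```

View pics/t1.png

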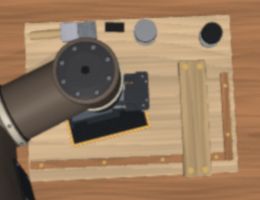

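The panel hasn't moved and there is no force, so the open fingertips must ride higher than the TCP and sit over the panel. Lifting straight up before anything else.

```bash
python3 -m crank '[[[0,0,-1,0],[0,0,-2,0],[0,0,-3,0],[2,0,-3.5,0],[3.2,0,-3.5,0],[3.2,0,-3.5,0]]]'; python3 - <<'E'
from h import *
im,d=arm.grab_frame('scene')
v,u=np.mgrid[120:380,200:460];p=world('scene',d,u.ravel(),v.ravel()).reshape(260,260,3)
s=arm.get_state();e=s["eef_pos"];print(e)
b=inboard(p);q=inboard(e)
m=(abs(b[...,0]-q[0])<.1)&(abs(b[...,1]-q[1])<.05)&(p[...,2]>.06)&(d[v,u]>0)
for lo in(-.1,-.06,-.04,0,.04,.06):
    k=m&(b[...,0]-q[0]>lo)&(b[...,0]-q[0]<lo+.04)
    if k.any(): print(lo,k.sum(),np.percentile(p[k][:,2],[0,2,10])-e[2])
save(cv2.resize(im[130:290,300:460],None,fx=4,fy=4),'s2.png')
im=panel();go(-.09,.125,.0165,.0389)
E
```

```text
t: 5.15
eef_pos: [0.6853, 0.0917, 0.1024]
ee_rot: [3.141, 0.0, 0.038]
force: [-0.9, -0.9, -1.4]
width: 0.0877
gripper_force: 0.0
[0.68400757 0.09163385 0.10226066]
-0.1 120 [0.10327556 0.10716637 0.1178546 ]
-0.06 155 [0.03106832 0.03482152 0.04247712]
-0.04 118 [0.11202092 0.11248225 0.11526867]
0 1880 [0.1130198  0.11711142 0.14162761]
0.04 1716 [-0.04108858  0.04741488  0.12570685]
0.06 1065 [-0.04222112 -0.03960901  0.10176051]
0.58 ((-92.78827667236328, 24.83690643310547), (179.29486083984375, 119.6771011352539), 11.698919296264648)
now board [-0.0924  0.1353] z 0.10268632547230874 yaw 0.038600380968415005 q [ 0.42  0.44 -0.07 -0.   -1.06  1.19] F [-0.5  0.1  0.5]
rows [-0.41  0.09  3.45 -0.  ]
```

View pics/s2.png

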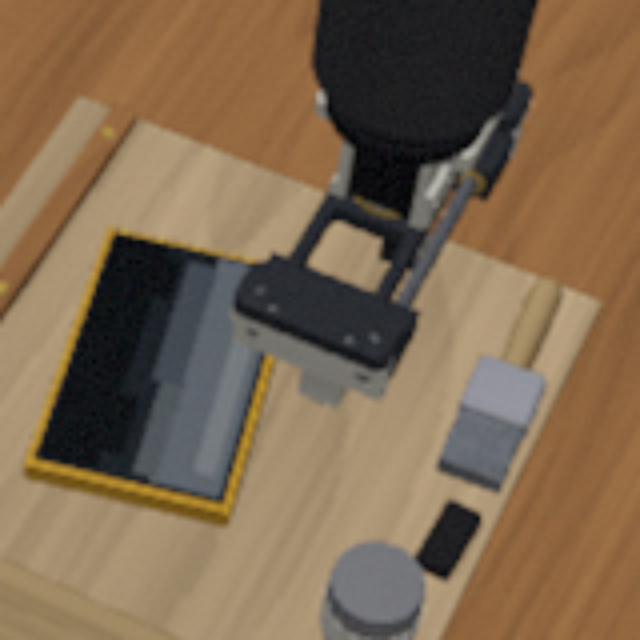

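It is a linkage gripper: opening lifts the tips well above the TCP. The panel is still at its start pose. I'll shut the fingers so the tips sit at the TCP, and push near the middle of the long side so the ledge squares it.

```bash
python3 -m crank '[[[0,0,0,0],[0,0,0,0],[0,0,0,0],[0,0,0,0],[0,0,0.5,0],[-0.2,0,1.5,0],[-0.2,0,2.5,0],[-0.2,0,3,0],[-0.2,0,3.4,0],[-0.2,0,3.4,0]]]' 1 20; python3 -m crank '[[[-0.2,0,0,0],[-0.4,0,0,0],[-0.6,0,0,0],[-0.8,0,0,0],[-1.0,0,0,0],[-1.2,0,0,0],[-1.4,0,0,0],[-1.4,0,0,0]]]'; python3 - <<'E'
from h import *
im,d=arm.grab_frame('scene')
save(cv2.resize(im[130:290,260:420],None,fx=3,fy=3),'s3.png')
im=panel();go(-.09,.0495,.017,.0389)
E
```

```text
t: 6.55
eef_pos: [0.6787, 0.0915, 0.0176]
ee_rot: [3.141, 0.001, 0.039]
force: [-0.2, -0.6, 0.7]
width: 0.0007
gripper_force: 0.0
t: 7.55
eef_pos: [0.6435, 0.0903, 0.0183]
ee_rot: [-3.142, 0.0, 0.039]
force: [-0.5, -0.1, -1.4]
width: 0.0004
gripper_force: 0.0
0.62 ((-92.58643341064453, 24.779300689697266), (179.9391632080078, 119.80481719970703), 12.097676277160645)
now board [-0.0925  0.0964] z 0.018264467229924017 yaw 0.03879076835362727 q [ 0.44  0.47 -0.25  0.   -0.85  1.17] F [ 0.1 -0.1 -0.2]
rows [-1.87  0.1   0.05 -0.  ]
```

View pics/s3.png

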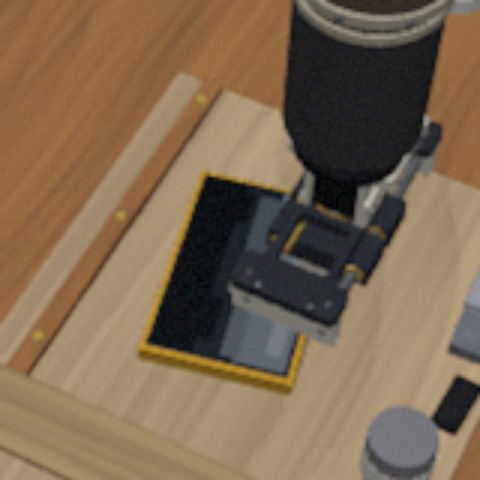

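```bash
python3 -m crank '[[[-0.2,0,0.05,0],[-0.4,0,0.05,0],[-0.6,0,0.05,0],[-0.6,0,0.05,0]]]'; python3 - <<'E'
from h import *
im=panel();go(-.09,.0495,.017,.0389)
E
```

```text
t: 8.2
eef_pos: [0.6285, 0.0897, 0.0171]
ee_rot: [-3.142, 0.0, 0.039]
force: [0.0, 0.4, -0.2]
width: 0.0006
gripper_force: 0.0
0.96 ((-92.62567138671875, 24.517871856689453), (179.29930114746094, 119.68257141113281), 12.070674896240234)
now board [-0.0926  0.0813] z 0.01714982211515185 yaw 0.03895604151031229 q [ 0.45  0.45 -0.28  0.   -0.84  1.16] F [ 0.1 -0.1 -0.6]
rows [-1.27  0.1   0.01  0.  ]
```

```bash
python3 - <<'E'
from h import *
im,d=arm.grab_frame('scene')
c=arm.get_calibration('scene');K=np.array(c["mtx"]);e=arm.get_state()["eef_pos"]
for P in (e,e+[0,0,.03]):
    x=np.array(c["R"])@P+c["t"];x=K@x/x[2];print("proj",x[:2])
    cv2.circle(im,(int(x[0]),int(x[1])),1,(255,0,0),-1)
save(cv2.resize(im[170:270,300:400],None,fx=6,fy=6,interpolation=cv2.INTER_CUBIC),'s4.png')
E
```

```text
proj [361.21763358 231.45940762]
proj [362.18448805 224.03400274]
```

View pics/s4.png

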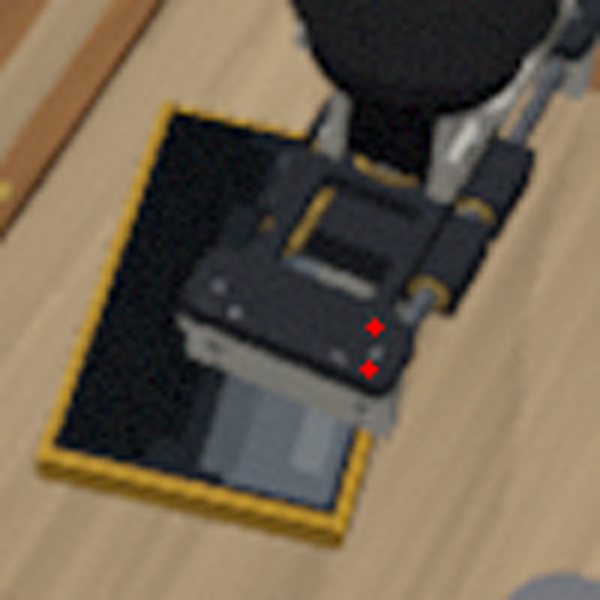

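```bash
python3 - <<'E'
from h import *
im,d=arm.grab_frame('scene')
e=arm.get_state()["eef_pos"];q=inboard(e)
for v in range(228,250,2):
    u=np.arange(354,372,2);p=world('scene',d,u,np.full(len(u),v));b=inboard(p)-q
    print(v,' '.join("%d/%d/%d"%(b[i,0]*1e3,b[i,1]*1e3,p[i,2]*1e3) for i in range(len(u))))
c=arm.get_calibration('scene');K=np.array(c["mtx"])
for dx in(0,.01,.02,.03):
  for z in(.017,.03,.06):
    P=np.append(O+(q[0]+dx)*EX+q[1]*EY,z);x=K@(np.array(c["R"])@P+c["t"]);print(dx,z,np.round(x[:2]/x[2]),end=' ')
E
```

```text
228 91/15/159 88/18/157 88/22/159 84/25/157 84/29/159 84/34/162 81/37/160 76/39/155 -21/13/12
230 95/17/157 93/20/157 92/24/158 91/28/159 88/31/158 87/35/160 84/38/157 -15/10/10 -18/14/8
232 95/18/151 97/22/156 99/27/163 96/30/160 93/33/159 92/37/160 86/39/154 -9/13/11 -13/16/8
234 96/18/145 98/23/152 98/27/154 98/32/157 97/36/159 95/39/159 87/41/149 -3/16/12 -10/18/6
236 87/15/124 95/23/140 97/28/146 99/33/153 97/36/151 95/39/151 82/39/134 2/18/14 -4/21/7
238 90/17/121 91/22/127 91/26/129 88/29/128 96/36/144 95/40/145 9/17/14 5/20/10 4/25/13
240 36/-1/29 90/22/117 89/26/119 87/30/120 88/34/124 89/39/129 13/18/12 9/22/9 8/26/11
242 40/0/27 39/4/29 37/8/28 35/12/29 91/36/121 89/39/122 20/21/15 13/24/8 12/28/9
244 48/3/31 45/7/30 41/10/27 37/13/24 26/15/10 24/19/10 22/23/10 19/27/9 15/30/6
246 51/5/28 49/9/28 45/12/26 43/16/26 31/17/11 29/21/10 27/25/10 25/29/11 23/33/12
248 56/7/29 54/11/29 51/15/28 38/15/10 34/19/7 34/23/11 32/27/11 27/31/6 28/36/11
0 0.017 [361. 231.] 0 0.03 [362. 228.] 0 0.06 [363. 221.] 0.01 0.017 [359. 235.] 0.01 0.03 [360. 231.] 0.01 0.06 [361. 224.] 0.02 0.017 [358. 238.] 0.02 0.03 [358. 235.] 0.02 0.06 [359. 227.] 0.03 0.017 [356. 241.] 0.03 0.03 [356. 238.] 0.03 0.06 [357. 230.]
```

The TCP reads 5 mm inside the panel's edge line, yet nothing moved, so I doubt the tip height. I'll lift straight up, turn the tool a quarter (needed later anyway) and look at the tips.

```bash
python3 -m crank '[[[0,0,-1,0],[0,0,-2,0],[0,0,-3.5,2],[0,0,-4,4],[0,0,-4,6],[0,0,-4,8],[0,0,-4,10],[0,0,-4,12],[0,0,-4,14],[0,0,-4,16],[0,0,-4,18],[0,0,-4,18]]]'; python3 - <<'E'
from h import *
panel()
im,d=arm.grab_frame('scene')
c=arm.get_calibration('scene');K=np.array(c["mtx"]);e=arm.get_state()["eef_pos"]
x=K@(np.array(c["R"])@e+c["t"]);x=x[:2]/x[2];print(x);a,b=x.astype(int)
cv2.circle(im,(a,b),1,(255,0,0),-1)
q=inboard(e)
for v in range(b-24,b+14,2):
    u=np.arange(a-6,a+8,2);p=world('scene',d,u,np.full(len(u),v));r=inboard(p)-q
    print(v-b,' '.join("%d/%d/%d"%(r[i,0]*1e3,r[i,1]*1e3,(p[i,2]-e[2])*1e3) for i in range(len(u))))
save(cv2.resize(im[b-60:b+40,a-50:a+50],None,fx=6,fy=6,interpolation=cv2.INTER_CUBIC),'s5.png')
go(-.09,.13,.02,.0389-np.pi/2)
E
```

```text
t: 9.9
eef_pos: [0.6289, 0.0897, 0.1169]
ee_rot: [3.142, -0.0, -1.531]
force: [1.0, -0.2, 0.4]
width: 0.0009
gripper_force: 0.0
0.67 ((-92.85113525390625, 25.10662841796875), (179.5111083984375, 119.8113021850586), 11.82003116607666)
[364.52175281 205.43925934]
-24 39/-6/119 36/-2/119 34/0/117 38/5/125 33/8/122 30/11/120 32/15/124
-22 39/-5/113 37/-2/113 10/-7/82 39/6/121 38/10/122 38/14/124 35/17/123
-20 39/-5/108 33/-3/103 11/-7/77 41/7/117 40/11/118 40/15/121 39/19/122
-18 12/-14/68 13/-10/71 12/-6/72 39/7/109 40/12/113 38/15/112 38/19/115
-16 11/-14/59 11/-10/62 11/-5/65 10/-2/66 40/12/108 38/16/107 39/20/111
-14 13/-13/56 11/-10/55 7/-6/54 11/-1/61 10/2/62 13/8/68 39/20/104
-12 9/-14/45 12/-8/51 11/-4/52 9/-1/52 10/3/56 11/7/59 12/12/64
-10 13/-12/44 10/-9/42 13/-3/48 13/0/51 11/4/51 12/8/55 14/13/60
-8 -79/-46/-88 12/-7/39 12/-3/41 11/0/42 12/5/46 11/9/48 10/13/49
-6 -72/-43/-86 -75/-39/-86 -73/-33/-81 7/0/31 11/5/38 11/9/41 14/15/48
-4 -67/-41/-86 -70/-36/-86 -74/-33/-89 -75/-28/-87 -78/-24/-89 -82/-21/-90 12/15/39
-2 -65/-39/-90 -64/-34/-86 -66/-29/-85 -67/-25/-84 -74/-22/-91 -76/-18/-90 -75/-13/-87
0 -57/-36/-87 -61/-32/-89 -65/-29/-92 -65/-24/-89 -67/-19/-88 -69/-15/-89 -70/-10/-87
2 -52/-33/-87 -55/-29/-89 -58/-25/-90 -58/-20/-86 -62/-17/-89 -65/-13/-90 -67/-9/-90
4 -45/-30/-85 -47/-26/-85 -49/-22/-85 -56/-19/-92 -55/-14/-87 -57/-10/-87 -62/-6/-91
6 -43/-29/-89 -44/-24/-89 -43/-19/-83 -49/-16/-88 -50/-12/-88 -53/-8/-89 -56/-4/-89
8 -36/-26/-88 -39/-22/-89 -41/-18/-89 -40/-12/-83 -45/-9/-87 -50/-6/-91 -61/-4/-104
10 -30/-23/-86 -33/-19/-87 -35/-15/-87 -36/-10/-86 -40/-7/-87 -44/-3/-91 -55/-2/-103
12 -26/-21/-89 -28/-17/-88 -28/-12/-85 -32/-8/-87 -36/-5/-90 -37/0/-88 -50/0/-104
now board [-0.0925  0.0812] z 0.11694248088224687 yaw -1.5285659397186921 q [ 0.45  0.35 -0.18 -0.   -1.04 -0.41] F [ 0.4 -0.   0.7]
rows [ 0.11 -1.95  3.88  0.04]
```

View pics/s5.png

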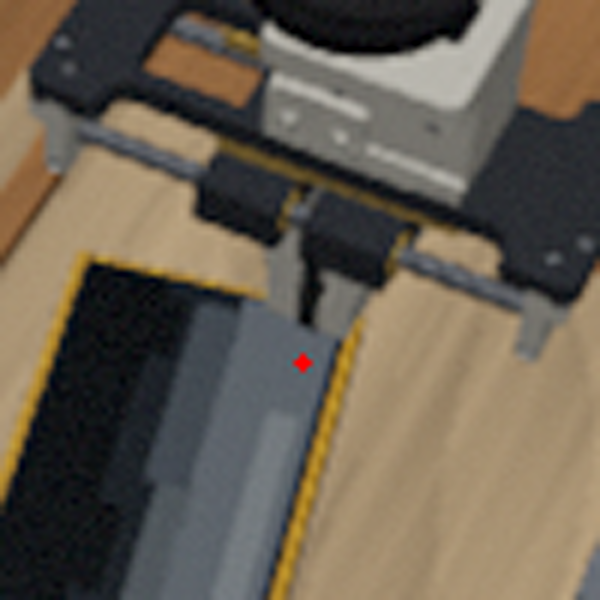

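Shut fingertips end about 33 mm above the reported TCP point (red dot), so the hand was well above the paint the whole time. I'll find the true tip height by a gentle touch on bare board.

```bash
python3 -m crank '[[[0.3,-1.5,0,0],[0.5,-2.35,1.5,0],[0.5,-2.35,3,0],[0.5,-2.35,4,0],[0.5,-2.35,4.5,0],[0.5,-2.35,4.5,0]]]'; python3 -m crank '[[[0,0,0.2,0],[0,0,0.4,0],[0,0,0.5,0],[0,0,0.5,0]]]'; python3 - <<'E'
from h import *
im,d=arm.grab_frame('scene')
c=arm.get_calibration('scene');K=np.array(c["mtx"]);e=arm.get_state()["eef_pos"];q=inboard(e)
# lowest finger points: on front face of fingers
v,u=np.mgrid[180:260,330:420];p=world('scene',d,u.ravel(),v.ravel());r=inboard(p)-q
m=(r[:,0]>-.002)&(r[:,0]<.018)&(abs(r[:,1])<.02)&(p[:,2]>.018)
print(e,np.sort(p[m,2])[:25].round(3))
E
```

```text
t: 10.8
eef_pos: [0.6878, 0.0794, 0.0039]
ee_rot: [3.14, -0.001, -1.531]
force: [0.3, 0.6, 0.4]
width: 0.0002
gripper_force: 0.0
t: 11.3
eef_pos: [0.688, 0.0795, -0.008]
ee_rot: [3.142, -0.0, -1.532]
force: [-1.5, 0.5, 1.8]
width: 0.0005
gripper_force: 0.0
[ 0.68813336  0.07949297 -0.00790731] [0.027 0.028 0.029 0.029 0.03  0.031 0.031 0.031 0.032 0.032 0.032 0.032
 0.032 0.032 0.033 0.033 0.034 0.034 0.034 0.034 0.035 0.035 0.035 0.035
 0.035]
```

```bash
python3 -m crank '[[[0,0,0.1,0],[0,0,0.2,0],[0,0,0.3,0],[0,0,0.4,0],[0,0,0.4,0]]]';python3 -m crank '[[[0,0,0.05,0],[0,0,0.1,0],[0,0,0.1,0]]]'; python3 -m crank '[[[0,0,0.05,0],[0,0,0.1,0],[0,0,0.1,0]]]'
```

```text
t: 11.98
eef_pos: [0.6879, 0.0794, -0.0184]
ee_rot: [3.141, -0.0, -1.532]
force: [0.0, -0.3, 0.8]
width: 0.0009
gripper_force: 0.0
t: 12.35
eef_pos: [0.688, 0.0795, -0.0206]
ee_rot: [3.141, -0.0, -1.532]
force: [0.3, 0.7, -0.6]
width: 0.0005
gripper_force: 0.0
t: 12.72
eef_pos: [0.6881, 0.0795, -0.0227]
ee_rot: [-3.141, -0.0, -1.532]
force: [-1.4, -0.3, 3.4]
width: 0.0001
gripper_force: 1.6
```

Contact at about z = -0.0227, so the tip offset is about 34.5 mm. Raising 4 mm and pushing toward the ledge.

```bash
python3 -m crank '[[[0,0,-0.18,0],[0,0.3,-0.18,0],[0,0.6,-0.18,0],[0,0.85,-0.18,0],[0,1.05,-0.18,0],[0,1.25,-0.18,0],[0,1.45,-0.18,0],[0,1.65,-0.18,0],[0,1.8,-0.18,0],[0,1.8,-0.18,0]]]'; python3 - <<'E'
from h import *
panel();go(-.08,.061,-.0185,.0389-np.pi/2)
E
```

```text
t: 13.98
eef_pos: [0.6427, 0.0777, -0.0185]
ee_rot: [3.141, -0.0, -1.532]
force: [-0.1, -1.1, -0.2]
width: 0.0008
gripper_force: 0.0
0.71 ((-95.14591217041016, 11.644905090332031), (179.13511657714844, 119.47752380371094), 9.25505542755127)
now board [-0.08    0.0946] z -0.018602598827689013 yaw -1.532107113108619 q [ 0.42  0.51 -0.28 -0.   -0.78 -0.38] F [-1.   0.3 -0.5]
rows [-0.    1.34 -0.   -0.  ]
```

```bash
python3 -m crank '[[[0,0.2,0,0],[0,0.4,0,0],[0,0.6,0,0],[0,0.8,0,0],[0,1.0,0,0],[0,1.2,0,0],[0,1.3,0,0],[0,1.4,0,0],[0,1.4,0,0]]]'; python3 - <<'E'
from h import *
panel();go(-.08,.058,-.0185,.0389-np.pi/2)
E
```

```text
t: 15.2
eef_pos: [0.608, 0.0764, -0.0184]
ee_rot: [3.142, 0.0, -1.532]
force: [1.6, -0.1, 0.3]
width: 0.0007
gripper_force: 0.6
0.8 ((-104.22441864013672, -18.902843475341797), (180.0670623779297, 119.18592071533203), 0.8936141133308411)
now board [-0.0801  0.0598] z -0.01852284335621017 yaw -1.5321336477409715 q [ 0.44  0.46 -0.37 -0.   -0.74 -0.4 ] F [ 1.4 -0.1  0.5]
rows [ 0.    0.07 -0.   -0.  ]
```

```bash
python3 -m crank '[[[0,0.08,0,0],[0,0.15,0,0],[0,0.15,0,0],[0,-0.8,0,0],[0,-0.8,-1,0],[-0.5,-0.8,-2.2,0],[-2.5,-0.8,-2.2,0],[-4.5,0.3,-2.2,0],[-6,2,-2.2,0],[-6,3.2,-2.2,0],[-6,3.2,-2.2,0],[-6,3.2,-2.2,0]]]'; python3 -m crank '[[[0,0,0,0],[0,0,0,0]]]' 0.45; python3 - <<'E'
from h import *
im=panel();go(-.225,-.02,-.0185,.0389-np.pi/2)
save(im[130:330,170:430],'t2.png')
E
```

```text
t: 16.8
eef_pos: [0.5225, 0.2233, 0.0366]
ee_rot: [-3.142, 0.0, -1.532]
force: [0.8, -0.4, -0.4]
width: 0.0005
gripper_force: 0.0
t: 17.05
eef_pos: [0.5228, 0.2228, 0.0362]
ee_rot: [3.141, -0.0, -1.533]
force: [0.3, 0.8, -0.1]
width: 0.0149
gripper_force: 0.0
0.94 ((-105.14714050292969, -20.863815307617188), (121.95862579345703, 180.2264862060547), 89.96221160888672)
now board [-0.2297 -0.0198] z 0.036235599181686076 yaw -1.5328684851885868 q [ 0.75  0.33 -0.42 -0.   -0.82 -0.71] F [-0.6 -0.2 -0.3]
rows [ 0.19  0.01  2.19 -0.01]
```

View pics/t2.png

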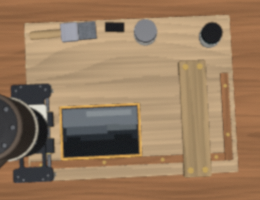

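Panel is flush along the ledge, at crop (100,130), square; the hand is behind its rear end. Lowering and pushing along +x.

```bash
python3 -m crank '[[[0,0,1,0],[0,0,1.6,0],[0,0,2,0],[0,0,2.19,0],[0,0,2.19,0],[0.4,0,2.19,0],[0.7,0,2.19,0],[0.9,0,2.19,0],[1.1,0,2.19,0],[1.3,0,2.19,0],[1.6,0,2.19,0],[1.9,0,2.19,0]]]'; python3 - <<'E'
from h import *
panel();go(-.021,-.02,-.0185,.0389-np.pi/2);print(arm.get_state()["width"])
E
```

```text
t: 18.65
eef_pos: [0.5247, 0.1758, -0.018]
ee_rot: [-3.141, 0.001, -1.532]
force: [-0.2, 3.8, 2.7]
width: 0.0481
gripper_force: 1.8
0.94 ((-74.62342834472656, -19.541915893554688), (119.74417877197266, 166.29946899414062), 89.8436050415039)
now board [-0.1816 -0.0202] z -0.018265685341213166 yaw -1.5326352957654872 q [ 0.68  0.39 -0.5   0.   -0.68 -0.64] F [-0.1  1.2  0.2]
rows [ 6.43 -0.01  0.01 -0.01]
0.04819836342248791
```

```bash
python3 -m crank '[[[0.3,0,0,0],[0.6,0,0,0],[0.95,0,0,0],[1.3,0,0,0],[1.65,0,0,0],[2,0,0,0],[2.35,0,0,0],[2.7,0,0,0],[3.05,0,0,0],[3.4,0,0,0],[3.7,0,0,0],[4,0,0,0]]]'; python3 -m crank '[[[0.3,0,0,0],[0.6,0,0,0],[0.9,0,0,0],[1.2,0,0,0],[1.5,0,0,0],[1.75,0,0,0],[1.95,0,0,0],[2.15,0,0,0],[2.25,0,0,0],[2.25,0,0,0]]]';python3 - <<'E'
from h import *
panel();go(-.020,-.02,-.0185,.0389-np.pi/2)
E
```

```text
t: 20.25
eef_pos: [0.5281, 0.0753, -0.0183]
ee_rot: [3.142, -0.0, -1.532]
force: [-1.2, 2.4, 2.0]
width: 0.0481
gripper_force: 1.4
t: 21.5
eef_pos: [0.5299, 0.0191, -0.0185]
ee_rot: [3.141, -0.0, -1.532]
force: [0.1, -0.6, -0.3]
width: 0.0481
gripper_force: 0.0
0.97 ((93.18183135986328, -19.655174255371094), (119.06331634521484, 144.20066833496094), 89.77942657470703)
now board [-0.0259 -0.0207] z -0.018522810711065853 yaw -1.5322202873184143 q [ 0.41  0.36 -0.55  0.   -0.66 -0.37] F [-0.7 -0.9  0.8]
rows [ 0.24 -0.03 -0.   -0.  ]
```

```bash
python3 -m crank '[[[0.08,0,0,0],[0.15,0,0,0],[0.2,0,0,0],[0.2,0,0,0]]]';python3 -m crank '[[[0.04,0,0,0],[0.08,0,0,0],[0.08,0,0,0]]]'; python3 - <<'E'
from h import *
panel();go(-.020,-.02,-.0185,.0389-np.pi/2)
E
```

```text
t: 22.1
eef_pos: [0.5304, 0.0144, -0.0183]
ee_rot: [3.141, -0.0, -1.532]
force: [-0.7, -0.7, 0.1]
width: 0.0484
gripper_force: 0.0
t: 22.48
eef_pos: [0.5305, 0.0141, -0.0182]
ee_rot: [-3.141, 0.002, -1.532]
force: [-3.9, 10.8, 0.8]
width: 0.0483
gripper_force: 5.7
0.9 ((95.3475112915039, -19.412017822265625), (149.25775146484375, 119.2999038696289), 0.10685659199953079)
now board [-0.0208 -0.02  ] z -0.018246636207812694 yaw -1.5320803879930256 q [ 0.4   0.36 -0.55 -0.   -0.66 -0.35] F [-3.  10.   0.5]
rows [ 0.03 -0.    0.01 -0.  ]
```

Hard against the stop (10 N). Taking the hand away and checking.

```bash
python3 -m crank '[[[-0.3,0,0,0],[-1,0,0,0],[-1.6,0,-0.5,0],[-2,0,-2,0],[-4,0,-4,0],[-6,0,-5,0],[-6,0,-5,0],[-6,0,-5,0]]]'; python3 - <<'E'
from h import *
im=panel();print(arm.get_state()["force"])
save(cv2.resize(im[130:330,170:430],None,fx=3,fy=3),'t3.png')
E
```

```text
t: 23.58
eef_pos: [0.5241, 0.1631, 0.1071]
ee_rot: [-3.142, 0.0, -1.531]
force: [-0.5, -0.4, -1.6]
width: 0.0482
gripper_force: 0.0
0.67 ((80.66934967041016, -20.224105834960938), (121.20796966552734, 180.9569549560547), 89.81922149658203)
[-0.53536214  0.11747373 -0.41473269]
```

View pics/t3.png

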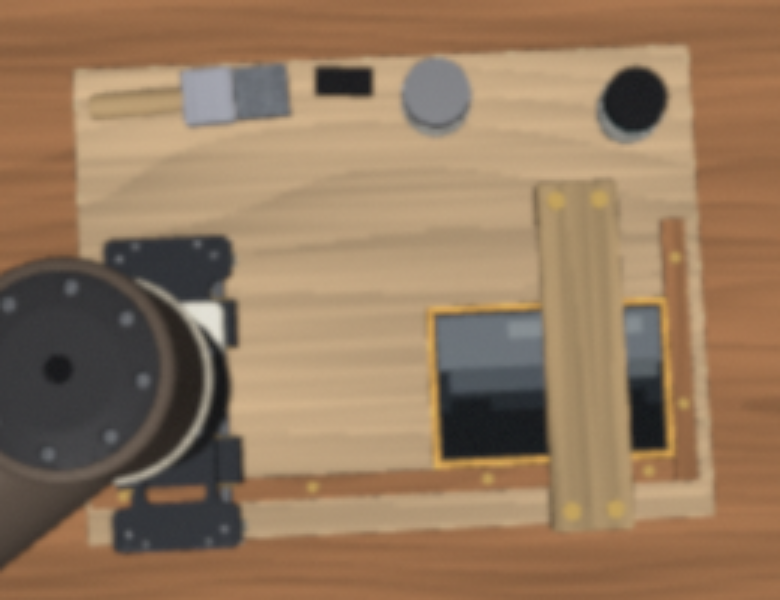

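The panel is at board (80.7, -20.2) mm and square, flush to the ledge and to the stop (right end at crop 670,375). The bystanders on the board have not moved.

```bash
python3 -c "
from station import arm
print(arm.job_done())"
```

```text
the job is handed in; nothing more can be done
None
```

The painting is home under the bridge, measured within about 1 mm of the seat and square to the board, the hand is clear, and I handed the job in at about 24 s; no verdict came back.

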